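# Run the GO ring gauge home on its stud

## Robot

A 6-joint arm with a two-finger parallel gripper is mounted at the origin on the work surface. World frame = base frame: x ahead of the robot, y to its left, z up, the work surface at z = 0. Lengths are in mm, angles in degrees, forces in N, time in s.
With the tool pointing down it reaches from about 300 to 850 mm from the base axis. Payload 4.2 kg.
Tool frame: the origin (TCP) lies at the very end of the fingers, on their centre line; the grasp point (between the pads) lies 19 mm behind it (hold_point_z is the z of the grasp point in the tool frame, in mm); z points along the fingers, y is the direction in which the jaws open and shut (so a half turn about z gives the same grasp; the last joint's range is limited). The gripper opens to 91 mm and grips with 3 to 60 N. Pads are 32 mm wide; open, the fingers measure 118 mm over their backs; the gripper's body (76 mm by 178 mm) begins 60 mm behind the grasp point.
Start: joints at [75.229, 18.312, 89.639, -0, 72.044, -1.146], TCP at [135.451, 558.835, 213.976] pointing down, gripper open.
Joint ranges: [-177.97, 177.97], [-48.28, 115.42], [12.27, 149.76], [-77.06, 257.06], [2.81, 150.46], [-146.56, 146.56]. Speed limits (degrees/s): [147.25, 147.25, 180, 180, 180, 180].

## Interface

Orientations are given as [roll, pitch, yaw] about the fixed x, y, z axes, in that order (R = Rz(yaw) Ry(pitch) Rx(roll)).
In Python, from workcell import state, grab_frame, job_done, hold_point_z gives the robot as it stands. The module is installed in compiled form; this text tells all that it offers.
- The arm moves only by the shell command python3 -m creep 'ROWS' [FORCE]. ROWS is JSON, a list of rows, each a list of 7 numbers: the closure, from 0 (fully open) to 1 (shut), then the shift along the tool's x, y, z in mm, then the turn, a rotation vector about the tool's x, y, z in degrees. A call has 1 to 5 rows; each row shifts and turns the commanded pose from where the row before left it, along the tool's axes as they then stand; what a row does not reach is not made up. A row lasts 1/8 s, in which the tool goes at most 62.5 mm and 10.7 degrees, less where a joint would pass 70% of its speed; a pose out of reach is approached as far as the arm can. A call is refused whole if a number of a shift passes 62.5 or a number of a turn 10.7, either way. A call with a gripper value outside its range is refused whole. The fingers move at their own pace and stop on an object; FORCE is the grip in N (left out, the last holds). Time passes only in rows, so rows that do not move let the fingers close. It gives the time, the measured TCP pose, the force and the opening at its end, in the units of the state.
- state(): the state, without advancing time (a new reading comes with each control period).
- grab_frame(name): name is "scene" or "top" or "wrist"; returns a dict with "frame" (384x512x3 uint8, red, green, blue), "fx", "fy", "cx", "cy" (pixels), "view" (4x4, takes a point from world to camera coordinates). Camera axes: x right, y down, z forward; pixel columns grow to the right and rows downward; lengths in mm; the calibration is good to about 2 mm. A picture is of the moment at which its call begins. There is no depth.
- job_done(): hands the job in, once; it reports no verdict.
The state is a dict: "time_s": time; "qpos": joint angles; "qvel": joint speeds; "effort": joint torques, N m; "ee_pos": TCP position; "ee_rot": TCP orientation; "force": force on the tool from outside, world axes, zero at the start; "torque": the same for the moment, N m; "gripper_width": finger opening in mm.
Only numpy, scipy, OpenCV 4.12 (cv2) and the standard library are available. Lean on these libraries where they do the work, as an engineer would, in place of code of your own. Each camera call takes 0.05 s, during which the arm holds its last target.

## Task

Three thread ring gauges stand started on their studs. Screw the blue one clockwise down its stud until it meets the orange seal and the resistance rises, which takes more than an eighth but less than a quarter of a turn and brings its white mark over the red line on its stand; do not force it on into the seal. Let go of it there, and leave the red and the brass gauge as they are.

Things in the scene. Friction and masses are not known exactly. Their poses are not given: they have to be found in the camera images.
- go_grip (a point): Centre of the blue knurled ring, 52 mm across, 24 mm high, on the axis of its upright stud (top 94 mm above the table). 65 mm above the table at joint 0; sinks and turns with the ring. Below it: an orange seal on a 38 mm shoulder, on an 80 x 80 x 30 mm aluminium block fixed to the table. Clear for 60 mm all round the axis: pinch it across its diameter from above, in any direction.
- go_ring (a joint): Turn of the blue ring in rad, growing clockwise seen from above; starts at 0.1 to 0.5. It sinks 2.9 mm per rad. Up to 1.4 it turns freely (0.08 N m friction) and stays where left. At 1.4 it meets the seal and its white mark stands over the block's red line; beyond, torque rises by about 1.5 N m per rad, and let go there it springs back to 1.4 to 1.47.
- nogo_mark (a point): The outer end of the white mark on the top rim of the red ring gauge, 26 mm off its stud's axis. Same stand and ring as the blue one, fixed to the table; not to be turned.
- master_mark (a point): The outer end of the white mark on the top rim of the brass ring gauge, 26 mm off its stud's axis. Same stand and ring as the blue one, fixed to the table; not to be turned.
Mind the look-alikes: they are no part of the job. What is shaped like the part that bears go_grip but pink or turquoise is not meant.

How it is judged:
By the outcome, as a careful person would: the job done as asked, in the order asked, and still so for the second after the job is handed in, with the robot touching nothing.
It also fails if it takes over 29 s, if anything falls off the work surface, if the arm or the gripper's body presses on something with over 40 N, if the wrist force passes 120 N, or if a joint passes its speed limit or range.

## Working session

There is one attempt and no reset: what is moved stays moved. The work goes in short steps, Python scripts to look and compute and a shell command to move; the robot and the scene stay as the last step left them, time stands still between calls to the robot, and variables do not carry over. Pictures are saved under pics/ and viewed, and the job is handed in when it is done.

```bash
mkdir -p pics; python3 - <<'E'
from workcell import state, grab_frame, hold_point_z
import cv2
s=state(); print(s, hold_point_z)
for n in ["scene","top","wrist"]:
    f=grab_frame(n); cv2.imwrite(f"pics/{n}0.png",f["frame"][:,:,::-1]); print(n,f["fx"],f["cx"],f["cy"],f["view"])
E
```

```text
{'time_s': 0.0, 'qpos': array([ 7.52281060e+01,  1.83509163e+01,  8.97077654e+01, -1.38976712e-03,
        7.20442240e+01, -1.14491772e+00]), 'qvel': array([ 0.05436804,  0.0232243 , -0.03332549,  0.07874515,  0.03591386,
        0.09749776]), 'effort': array([ 3.10835218e-03, -4.12458622e+01, -2.31972349e+01,  7.29578314e-02,
        4.54510795e-02, -1.40857501e-04]), 'ee_pos': array([135.33393687, 558.31038073, 213.11834804]), 'ee_rot': array([-1.79897089e+02, -7.35139791e-04,  1.66373453e+02]), 'force': array([ 0.63076035, -0.68845584, -0.0289228 ]), 'torque': array([-0.04039447, -0.04079366, -0.0274604 ]), 'gripper_width': 90.97480093431653} -18.8
scene 376.2746624614309 256.1700484261954 194.918274904686 [[-2.06550258e-01  9.78319196e-01 -1.51176166e-02  7.38643504e+01]
 [ 5.61395232e-01  1.05843295e-01 -8.20751235e-01 -2.44347666e+02]
 [-8.01356590e-01 -1.78013338e-01 -5.71085692e-01  1.34172761e+03]
 [ 0.00000000e+00  0.00000000e+00  0.00000000e+00  1.00000000e+00]]
top 401.666766322975 250.9214151847142 186.91008844094583 [[-1.28231578e-02 -9.99856570e-01 -1.10637144e-02  6.56444891e+01]
 [-9.97684448e-01  1.35328344e-02 -6.66528648e-02  5.76757340e+02]
 [ 6.67930282e-02  1.01833956e-02 -9.97714884e-01  7.87973309e+02]
 [ 0.00000000e+00  0.00000000e+00  0.00000000e+00  1.00000000e+00]]
wrist 303.17713896480905 256.0901879639556 196.47361639732821 [[ 2.35859815e-01  9.71785227e-01 -1.90286383e-03 -5.75395182e+02]
 [ 9.29135665e-01 -2.24933832e-01  2.93447929e-01 -3.27044597e+01]
 [ 2.84740344e-01 -7.09805929e-02 -9.55973165e-01  3.92940643e+02]
 [ 0.00000000e+00  0.00000000e+00  0.00000000e+00  1.00000000e+00]]
```

View pics/top0.png

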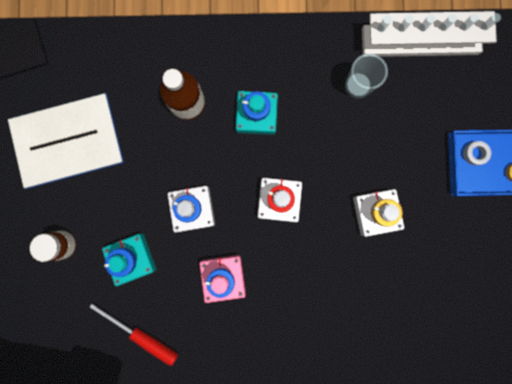

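View pics/scene0.png

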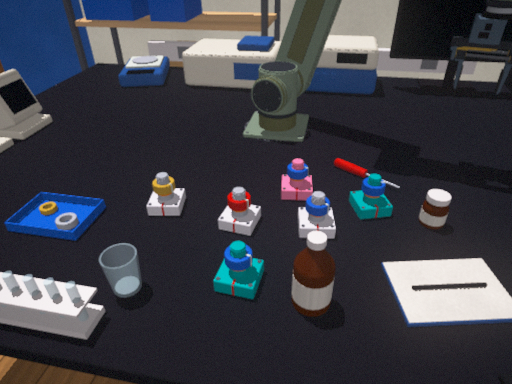

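View pics/wrist0.png

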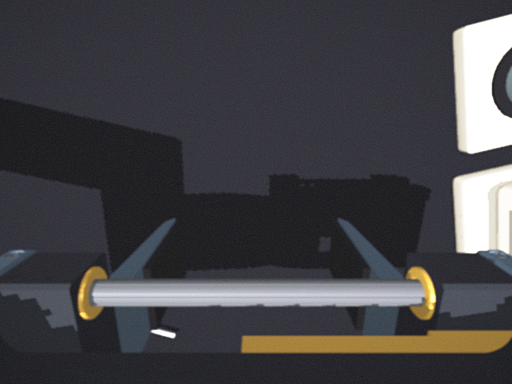

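Blue-ringed candidates in the top view are: white block (187,208), turquoise blocks (257,105) and (120,262), and pink block (220,282). Only (187,208) has the aluminium block and stud described, so I'll confirm it in a crop.

```bash
cat > h.py <<'E'
import numpy as np, cv2
from workcell import *
def ray(f,u,v,z):
    V=f["view"];R=V[:3,:3];c=-R.T@V[:3,3]
    d=R.T@np.array([(u-f["cx"])/f["fx"],(v-f["cy"])/f["fy"],1]); return c+d*(z-c[2])/d[2]
def proj(f,p):
    q=f["view"][:3,:3]@np.array(p,float)+f["view"][:3,3]; return (f["cx"]+f["fx"]*q[0]/q[2],f["cy"]+f["fy"]*q[1]/q[2])
E
python3 - <<'E'
from h import *
f=grab_frame("top"); g=grab_frame("scene")
a=f["frame"][180:236,160:220]; b=g["frame"][180:245,290:345]
A=cv2.resize(a,(400,373),interpolation=cv2.INTER_CUBIC)
B=cv2.resize(b,(316,373),interpolation=cv2.INTER_CUBIC)
cv2.imwrite("pics/crop.png",np.hstack([A,B])[:,:,::-1])
for nm,F,(x0,x1,y0,y1) in [("top",f,(160,220,180,236)),("scene",g,(290,345,180,245))]:
    h=cv2.cvtColor(F["frame"],cv2.COLOR_RGB2HSV)
    m=np.zeros(h.shape[:2],np.uint8); m[y0:y1,x0:x1]=cv2.inRange(h,(100,120,50),(130,255,255))[y0:y1,x0:x1]
    c=max(cv2.findContours(m,cv2.RETR_EXTERNAL,cv2.CHAIN_APPROX_NONE)[0],key=cv2.contourArea)
    print(nm,cv2.boundingRect(c),cv2.minEnclosingCircle(c))
    (u,v),r=cv2.minEnclosingCircle(c); print(ray(F,u,v,70))
    w=np.zeros_like(m); w[y0:y1,x0:x1]=cv2.inRange(h,(0,0,130),(180,60,255))[y0:y1,x0:x1]
    c=max(cv2.findContours(w,cv2.RETR_EXTERNAL,cv2.CHAIN_APPROX_NONE)[0],key=cv2.contourArea)
    R=cv2.minAreaRect(c); print(R, ray(F,*R[0],30), [ray(F,*p,30).round(1) for p in cv2.boxPoints(R)])
E
```

```text
top (173, 195, 28, 27) ((186.5, 208.0), 13.82941722869873)
[536.07633837 179.23502964  70.        ]
((190.36489868164062, 208.68917846679688), (40.93534469604492, 41.26414489746094), 80.53767395019531) [535.27230977 178.42308907  30.        ] [array([569.2, 225.5,  30. ]), array([581.6, 144.5,  30. ]), array([501.6, 131.6,  30. ]), array([489.2, 212.1,  30. ])]
scene (305, 196, 23, 20) ((316.0, 206.125), 12.135404586791992)
[548.41047027 176.40724455  70.        ]
((316.5, 225.5), (37.0, 37.0), 90.0) [566.20139066 181.92024154  30.        ] [array([505.2, 133.4,  30. ]), array([488.8, 219.6,  30. ]), array([619.8, 224.6,  30. ]), array([634.6, 148.7,  30. ])]
```

View pics/crop.png

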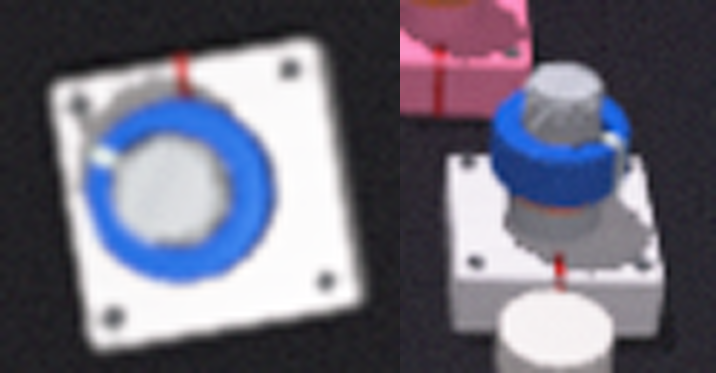

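The crop confirms it: blue ring, grey stud and white/aluminium block at (187,208), with the white mark at about (175.5,203.5) and the red line at about (187,189). The turquoise and pink look-alikes are ruled out. Next I'll measure the angle and move over the ring.

```bash
python3 -m creep '[[0,-48,-27.4,0,0,0,0],[0,-48,-27.4,0,0,0,0],[0,-48,-27.4,0,0,0,0],[0,-48,-27.4,0,0,0,0],[0,-48,-27.4,0,0,0,0]]'; python3 - <<'E'
from h import *
f=grab_frame("top")
h=cv2.cvtColor(f["frame"],cv2.COLOR_RGB2HSV)
def cen(m,x0,x1,y0,y1):
    k=np.zeros_like(m);k[y0:y1,x0:x1]=m[y0:y1,x0:x1];ys,xs=np.nonzero(k);return xs.mean(),ys.mean(),len(xs)
red=cen(cv2.inRange(h,(0,110,60),(10,255,255))|cv2.inRange(h,(170,110,60),(180,255,255)),175,205,183,200)
mk=cen(cv2.inRange(h,(0,0,140),(110,130,255)),172,179,200,206)
print(red,mk,ray(f,*red[:2],30),ray(f,*mk[:2],75))
C=np.array([535.7,178.8])
for p,z in((red,30),(mk,75)):
    d=ray(f,*p[:2],z)[:2]-C;print(np.degrees(np.arctan2(d[1],d[0])),np.hypot(*d))
E
```

```text
time_s: 0.88
ee_pos: [337.5, 367.8, 214.1]
ee_rot: [180.0, 0.0, 166.4]
force: [0.8, 0.4, 0.5]
gripper_width: 91.2
(np.float64(186.85714285714286), np.float64(190.14285714285714), 7) (np.float64(175.10526315789474), np.float64(203.10526315789474), 19) [572.16653087 185.30326596  30.        ] [545.41926968 199.71840267  75.        ]
10.111554304000732 37.04187282046319
65.07911290113205 23.06607407480895
```

```bash
python3 -m creep '[[0,-47.5,-27.4,0,0,0,0],[0,-47.5,-27.4,0,0,0,0],[0,-47.5,-27.4,0,0,0,0],[0,-47.5,-27.4,0,0,0,0],[0,-47.5,-27.4,0,0,0,0]]'; python3 -m creep '[[0,0,0,0,0,0,0],[0,0,0,0,0,0,0]]'; python3 - <<'E'
from h import *
f=grab_frame("wrist"); cv2.imwrite("pics/w1.png",f["frame"][:,:,::-1])
s=state();print(s["ee_pos"],s["ee_rot"],s["qpos"])
for p in [(535.7,178.8,94),(535.7,178.8,75)]: print(proj(f,p))
E
```

```text
time_s: 1.55
ee_pos: [536.0, 178.9, 213.9]
ee_rot: [180.0, -0.0, 166.4]
force: [0.7, 0.9, 0.6]
gripper_width: 91.1
time_s: 1.8
ee_pos: [534.5, 180.3, 213.6]
ee_rot: [180.0, -0.1, 166.3]
force: [-0.1, -0.8, 0.6]
gripper_width: 91.1
[534.12219288 180.74451643 213.76360906] [ 1.79995347e+02 -5.78787564e-02  1.66409116e+02] [ 1.75068087e+01  1.73417304e+01  9.10932007e+01  3.57014925e-02
  7.16122298e+01 -5.89135806e+01]
(np.float64(253.71116876041646), np.float64(193.0282657814452))
(np.float64(253.85110668722166), np.float64(187.97922065332352))
```

View pics/w1.png

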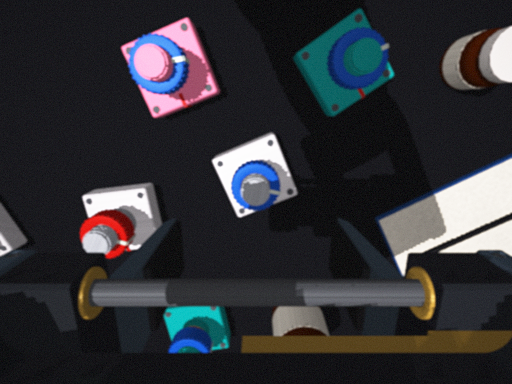

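The wrist view shows the blue ring on the white block at (256,187), within a few px of the prediction. I'll refine its centre from this view.

```bash
python3 - <<'E'
from h import *
f=grab_frame("wrist"); a=f["frame"][125:225,205:305]
h=cv2.cvtColor(f["frame"],cv2.COLOR_RGB2HSV)
m=np.zeros(h.shape[:2],np.uint8); m[125:225,205:305]=cv2.inRange(h,(100,120,50),(130,255,255))[125:225,205:305]
c=max(cv2.findContours(m,cv2.RETR_EXTERNAL,cv2.CHAIN_APPROX_NONE)[0],key=cv2.contourArea)
hull=cv2.convexHull(c); e=cv2.fitEllipse(hull); print(cv2.boundingRect(c),e)
for z in(64,70): print(z,ray(f,*e[0],z))
sm=np.zeros_like(m); sm[170:212,238:276]=cv2.inRange(h,(0,0,60),(180,70,255))[170:212,238:276]
cs=sorted(cv2.findContours(sm,cv2.RETR_EXTERNAL,cv2.CHAIN_APPROX_NONE)[0],key=cv2.contourArea)[-3:]
for q in cs: print(cv2.boundingRect(q),cv2.contourArea(q))
cv2.imwrite("pics/w1c.png",cv2.resize(a,(600,600),interpolation=cv2.INTER_CUBIC)[:,:,::-1])
E
```

```text
(231, 161, 48, 51) ((255.01812744140625, 185.92491149902344), (47.63736343383789, 50.58781814575195), 177.79908752441406)
64 [536.45012783 180.22105766  64.        ]
70 [534.89114243 180.6225164   70.        ]
(273, 201, 3, 3) 2.0
(238, 204, 16, 8) 38.0
(241, 174, 35, 32) 703.0
```

View pics/w1c.png

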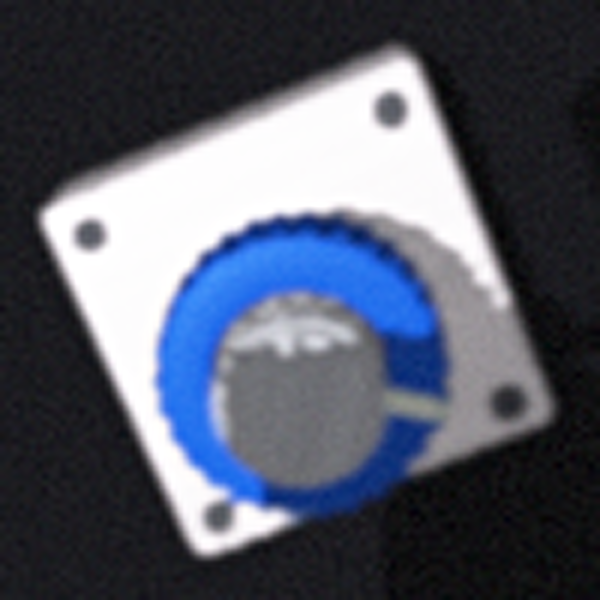

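```bash
python3 -m creep '[[0,-1.3,-0.4,50,0,0,0],[0,0,0,40,0,0,0],[0,0,0,25,0,0,0],[0,0,0,0,0,0,0]]'; python3 - <<'E'
from h import *
f=grab_frame("wrist"); cv2.imwrite("pics/w2.png",f["frame"][:,:,::-1])
s=state();print(s["ee_pos"],s["ee_rot"])
h=cv2.cvtColor(f["frame"],cv2.COLOR_RGB2HSV)
m=np.zeros(h.shape[:2],np.uint8); m[100:300,180:330]=cv2.inRange(h,(100,120,50),(130,255,255))[100:300,180:330]
c=max(cv2.findContours(m,cv2.RETR_EXTERNAL,cv2.CHAIN_APPROX_NONE)[0],key=cv2.contourArea)
e=cv2.fitEllipse(cv2.convexHull(c)); print(cv2.boundingRect(c),e, ray(f,*e[0],64),ray(f,*e[0],70))
E
```

```text
time_s: 2.4
ee_pos: [534.0, 180.0, 97.4]
ee_rot: [-179.9, -0.2, 166.5]
force: [-0.2, 0.3, 0.2]
gripper_width: 91.5
[535.39439701 180.27444942  99.01060225] [-1.79984388e+02 -4.72043154e-02  1.66465257e+02]
(218, 189, 75, 79) ((255.35006713867188, 229.0370635986328), (75.60580444335938, 78.66422271728516), 0.30074432492256165) [537.59945777 179.79198874  64.        ] [535.13400422 180.41696053  70.        ]
```

View pics/w2.png

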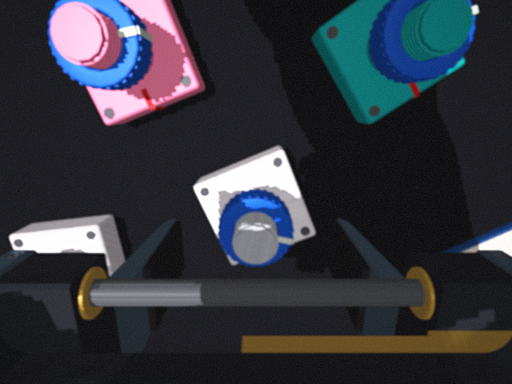

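The ring is centred between the jaws at (255,229). I'll descend and close.

```bash
python3 -m creep '[[0,-0.7,0,30,0,0,0],[0,0,0,24,0,0,0],[0,0,0,0,0,0,0]]' && python3 -m creep '[[0.5,0,0,0,0,0,0],[0.5,0,0,0,0,0,0],[0.5,0,0,0,0,0,0],[0.5,0,0,0,0,0,0]]' 20; python3 -c "
from workcell import state;s=state();print(s['force'],s['torque'],s['gripper_width'],s['qpos'])"
```

```text
time_s: 2.82
ee_pos: [536.4, 179.6, 45.1]
ee_rot: [-180.0, -0.0, 166.4]
force: [0.3, 0.2, -0.3]
gripper_width: 91.1
time_s: 3.32
ee_pos: [537.0, 179.2, 45.4]
ee_rot: [180.0, 0.0, 166.4]
force: [0.9, -2.3, -0.1]
gripper_width: 54.1
[ 0.86265758 -2.28372625 -0.08815443] [-0.53562989  0.12218011  0.01002043] 54.14952149540415 [ 1.72927100e+01  2.64957733e+01  1.03799228e+02 -1.39271908e-03
  4.96639995e+01 -5.90851048e+01]
```

```bash
python3 -m creep '[[0.7,0,0,0,0,0,0],[0.7,0,0,0,0,0,0],[0.7,0,0,0,0,0,0]]' 25; python3 -c "
from workcell import state;s=state();print(s['force'],s['torque'],s['gripper_width'],s['ee_pos'])"
```

```text
time_s: 3.7
ee_pos: [536.8, 178.6, 45.2]
ee_rot: [-179.9, 0.0, 166.4]
force: [-1.4, -4.3, 5.1]
gripper_width: 52.0
[-1.36214705 -4.3205013   5.14188856] [-0.90558958  0.22551049  0.06190799] 52.04168719676935 [536.80428476 178.56786446  45.24361986]
```

```bash
python3 -m creep '[[0.7,0,-0.4,0.4,0,0,8],[0.7,0,0,0.4,0,0,8],[0.7,0,0,0.4,0,0,8],[0.7,0,0,0.4,0,0,8],[0.7,0,0,0.4,0,0,8]]'; python3 -c "
from workcell import state;s=state();print(s['force'],s['torque'],s['gripper_width'],s['ee_pos'],s['ee_rot'])"
```

```text
time_s: 4.32
ee_pos: [536.3, 177.8, 43.2]
ee_rot: [-179.9, 0.0, 126.1]
force: [-2.1, -5.9, 6.1]
gripper_width: 52.0
[-2.06341776 -5.94876717  6.09903011] [-1.17497379  0.37563034  0.09794086] 51.99042087441056 [536.26855307 177.82112345  43.19273692] [-1.79895830e+02  4.17563415e-02  1.26145488e+02]
```

```bash
R='from workcell import state
s=state();print(s["force"].round(1),s["torque"].round(3),s["ee_rot"][2].round(2))'; 
python3 -m creep '[[0.7,0,0,0.2,0,0,4],[0.7,0,0,0.1,0,0,2],[0.7,0,0,0,0,0,0]]' >/dev/null; python3 -c "$R"
python3 -m creep '[[0.7,0,0,0.1,0,0,2],[0.7,0,0,0,0,0,0]]' >/dev/null; python3 -c "$R"
python3 -m creep '[[0.7,0,0,0.1,0,0,2],[0.7,0,0,0,0,0,0]]' >/dev/null; python3 -c "$R"
```

```text
[-2.2 -6.6  6.6] [-1.166  0.311 -0.085] 120.37
[-2.7 -6.8  7.3] [-1.199  0.37  -0.012] 118.37
[-1.9 -7.1  6.5] [-1.223  0.339 -0.062] 116.37
```

```bash
R='from workcell import state
s=state();print(s["force"].round(1),s["torque"].round(3),s["ee_rot"][2].round(2),s["effort"][5].round(3))'; 
python3 -m creep '[[0.7,0,0,0.1,0,0,1.5]]' >/dev/null; python3 -c "$R"
python3 -m creep '[[0.7,0,0,0.1,0,0,1.5]]' >/dev/null; python3 -c "$R"
python3 -m creep '[[0.7,0,0,0.1,0,0,1.5]]' >/dev/null; python3 -c "$R"
```

```text
[-2.4 -6.3  7.5] [-1.222  0.418  0.018] 114.86 -0.14
[-2.3 -6.8  7.5] [-1.227  0.465  0.059] 113.36 -0.106
[-3.2 -7.1  7.6] [-1.211  0.456  0.011] 111.85 -0.107
```

```bash
R='from workcell import state
s=state();print(s["force"].round(1),s["torque"].round(3),s["ee_rot"][2].round(2),s["effort"][5].round(3))'; 
python3 -m creep '[[0.7,0,0,0.1,0,0,1.5]]' >/dev/null; python3 -c "$R"
python3 -m creep '[[0.7,0,0,0.1,0,0,1.5]]' >/dev/null; python3 -c "$R"
python3 - <<'E'
from h import *
g=grab_frame("scene"); t=grab_frame("top")
b=g["frame"][170:250,285:350]; a=t["frame"][170:250,150:230]
cv2.imwrite("pics/s3.png",np.hstack([cv2.resize(b,(325,400),interpolation=cv2.INTER_CUBIC),cv2.resize(a,(400,400),interpolation=cv2.INTER_CUBIC)])[:,:,::-1])
E
```

```text
[-2.7 -6.   8.7] [-1.156  0.542  0.892] 110.47 0.692
[-3.9 -3.3  7.8] [-0.671  0.656  0.946] 109.03 0.748
```

View pics/s3.png

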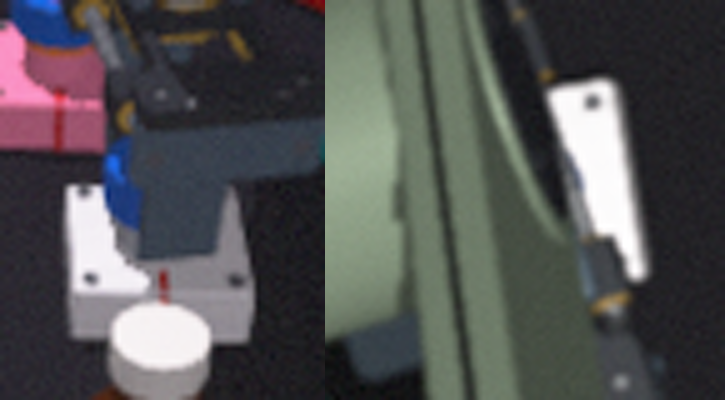

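The torque jumped from about 0.02 to 0.9 N m at 55–56° of turn, which matches the measured 55–57°, so the ring has reached the seal. I'll let go and rise.

```bash
python3 -m creep '[[0,0,0,0,0,0,0],[0,0,0,0,0,0,0],[0,0,0,0,0,0,0],[0,0,0,0,0,0,0]]'; python3 -m creep '[[0,0,0,20,0,0,0]]' >/dev/null 2>&1 & wait; true
```

```text
time_s: 6.42
ee_pos: [536.8, 179.0, 41.8]
ee_rot: [180.0, -0.0, 108.9]
force: [-0.2, -0.2, -1.1]
gripper_width: 88.5
```

That last row was a mistake: +z in the tool frame points down. I'm checking the state before doing anything else.

```bash
python3 -c "
from workcell import state;s=state();print(s['time_s'],s['force'],s['torque'],s['ee_pos'],s['ee_rot'],s['gripper_width'])"
```

```text
6.55 [-2.03350946 -0.07891488  0.29840254] [-0.2106604   0.34078874  0.01989517] [537.90171891 179.38460126  23.16347883] [ 1.79807640e+02 -1.52698535e-02  1.08862979e+02] 91.19747915548622
```

The fingers passed outside the block, with 2 N or less of contact force and the gripper body still above the stud top. I'll rise straight up.

```bash
python3 -m creep '[[0,0,0,-10,0,0,0],[0,0,0,-20,0,0,0],[0,0,0,-50,0,0,0],[0,0,0,-60,0,0,0],[0,0,0,-50,0,0,0]]'; python3 - <<'E'
from h import *
f=grab_frame("wrist"); cv2.imwrite("pics/w4.png",f["frame"][:,:,::-1])
E
```

```text
time_s: 7.18
ee_pos: [537.2, 179.0, 215.9]
ee_rot: [179.8, -0.0, 108.9]
force: [0.8, 0.1, -0.2]
gripper_width: 91.3
```

View pics/w4.png

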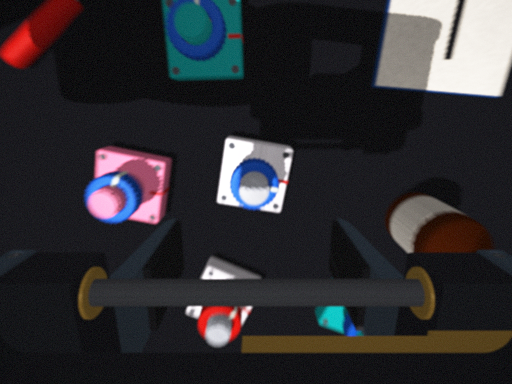

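```bash
python3 -m creep '[[0,50,0,0,0,0,0],[0,60,0,0,0,0,0],[0,60,0,0,0,0,0],[0,60,0,0,0,0,0],[0,60,0,0,0,0,0]]'; python3 - <<'E'
from h import *
f=grab_frame("top"); g=grab_frame("scene"); a=f["frame"][180:236,160:220]; b=g["frame"][180:245,290:345]
cv2.imwrite("pics/t5.png",f["frame"][:,:,::-1])
cv2.imwrite("pics/c5.png",np.hstack([cv2.resize(a,(400,373),interpolation=cv2.INTER_CUBIC),cv2.resize(b,(316,373),interpolation=cv2.INTER_CUBIC)])[:,:,::-1])
E
```

```text
time_s: 7.85
ee_pos: [442.2, 455.1, 213.3]
ee_rot: [179.9, -0.0, 108.9]
force: [0.5, 0.5, 0.4]
gripper_width: 91.0
```

View pics/c5.png

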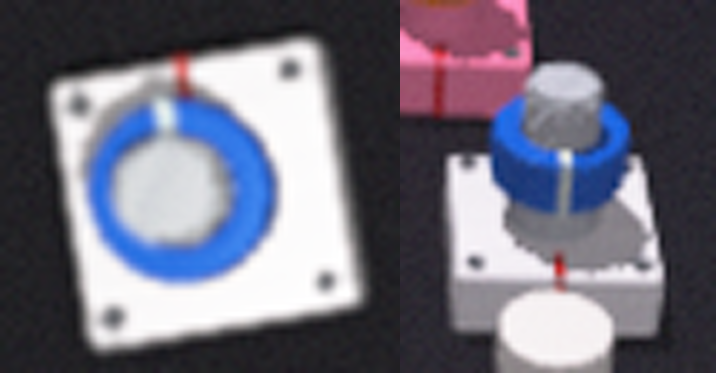

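View pics/t5.png

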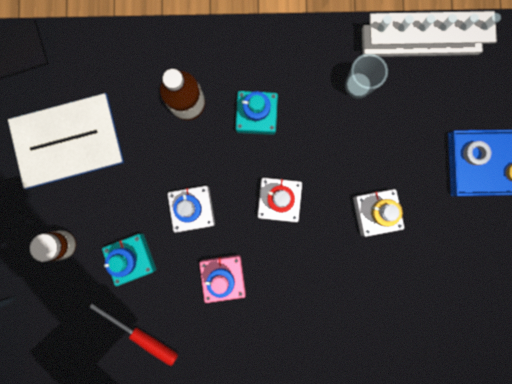

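```bash
python3 - <<'E'
from h import *
f=grab_frame("top"); g=grab_frame("scene")
def cen(m,x0,x1,y0,y1):
    k=np.zeros_like(m);k[y0:y1,x0:x1]=m[y0:y1,x0:x1];ys,xs=np.nonzero(k);return xs.mean(),ys.mean(),len(xs)
for n,F,rb,mb in (("top",f,(175,205,183,200),(181,189,193,200)),("scene",g,(310,325,222,232),(313,322,205,218))):
    fr=F["frame"].astype(float)
    r,gg,b=fr[...,0],fr[...,1],fr[...,2]
    red=((r>gg+50)&(r>b+50)).astype(np.uint8); x0,x1,y0,y1=rb
    R=cen(red,*rb)
    x0,x1,y0,y1=mb; k=np.zeros_like(r); w=np.clip(r-40,0,None)[y0:y1,x0:x1]
    print(n,R); print(r[y0:y1,x0:x1].astype(int))
C=(535.7,179.3)
for a in (5,9,13,17):
    t=np.radians(a)
    print(a,[(nm,np.round(proj(F,(C[0]+rr*np.cos(t),C[1]+rr*np.sin(t),z)),1).tolist()) for nm,F in(("top",f),("scene",g)) for rr,z in((38,30),(22,72.9),(26,72.9),(26,55))])
print([np.round(proj(F,(*C,z)),1) for F in(f,g) for z in(30,73,94)])
E
```

```text
top (np.float64(186.6), np.float64(190.1), 10)
[[164 151 152 149 147 136 127 135]
 [148 152 162 158 136 109  99 102]
 [123 137 185 204 165 100  61  62]
 [ 80 105 186 227 196 120  59  43]
 [ 47  81 161 219 203 131  66  47]
 [ 41  68 141 208 200 135  67  46]
 [ 40  63 120 173 174 126  75  51]]
scene (np.float64(317.3333333333333), np.float64(225.83333333333334), 6)
[[ 82  99 115 108 116 117 120 113 106]
 [ 39  56  76  69 129 194 177  79  68]
 [ 45  43  32  36 127 219 208  58  33]
 [ 45  37  33  41  92 169 178  63  35]
 [ 32  32  35  35  68 119 129  49  31]
 [ 31  32  29  28  72 121 120  45  28]
 [ 34  28  36  37  67 119 116  43  37]
 [ 30  32  31  31  81 132 116  35  34]
 [ 36  27  27  32  83 132 104  31  35]
 [ 29  31  34  37  88 129  93  30  33]
 [ 30  31  29  37  89 133  92  31  33]
 [ 69  55  47  46  96 127  85  43  48]
 [104  98  98  97 114 127 102  96  96]]
5 [('top', [188.2, 189.4]), ('top', [185.2, 196.5]), ('top', [185.0, 194.4]), ('top', [186.6, 194.8]), ('scene', [316.6, 227.6]), ('scene', [318.0, 207.8]), ('scene', [318.0, 208.9]), ('scene', [317.4, 215.4])]
9 [('top', [186.9, 189.6]), ('top', [184.3, 196.6]), ('top', [184.0, 194.5]), ('top', [185.7, 195.0]), ('scene', [317.8, 227.7]), ('scene', [318.7, 207.8]), ('scene', [318.9, 208.9]), ('scene', [318.2, 215.4])]
13 [('top', [185.6, 189.9]), ('top', [183.5, 196.8]), ('top', [183.1, 194.7]), ('top', [184.7, 195.2]), ('scene', [319.0, 227.7]), ('scene', [319.4, 207.8]), ('scene', [319.7, 208.9]), ('scene', [319.0, 215.4])]
17 [('top', [184.3, 190.2]), ('top', [182.8, 197.0]), ('top', [182.1, 195.0]), ('top', [183.8, 195.4]), ('scene', [320.2, 227.6]), ('scene', [320.1, 207.8]), ('scene', [320.5, 208.9]), ('scene', [319.8, 215.4])]
[array([189.9, 208.5]), array([186.2, 208.2]), array([184.2, 208. ]), array([316.4, 217. ]), array([317.9, 201.9]), array([318.6, 194.1])]
```

The mark's rim end is at top (184,195) and scene (318,208). Both fit the red line's direction of 9° to within about 2°. I'll compare the red and brass gauges with the first picture, then hand in.

```bash
python3 - <<'E'
from h import *
f0=cv2.imread("pics/top0.png").astype(int); f=grab_frame("top"); f1=f["frame"][:,:,::-1].astype(int)
for n,(x0,x1,y0,y1) in dict(red=(250,310,170,230),brass=(345,412,180,242),blue=(160,220,180,236)).items():
    d=np.abs(f0-f1)[y0:y1,x0:x1]; print(n,d.mean().round(2),d.max())
s=state();print(s["time_s"],s["force"],s["qvel"].round(2)); print(job_done())
E
```

```text
red 1.81 15
brass 1.88 14
blue 3.51 176
8.1 [ 0.58226141 -0.62783824  0.3348545 ] [-1.54 -0.45  0.79  0.12 -0.23  0.1 ]
the job is handed in; nothing more can be done
None
```

I screwed the blue ring down clockwise until it met its seal, let go of it there, moved the arm clear and handed the job in at 8.1 s. The gripper turned about 57° in all.

- **Reaching the seal:** the wrist torque jumped from about 0.02 to 0.9 N m between 54.5° and 56°, and I gave one more 1.5° row before stopping. The pictures had predicted 55–57°. The jump was far steeper than the stated 1.5 N m per rad, and I can't fully explain it.
- **Final position:** after release, the white mark lies over the red line to within about 2° in both the top and scene views. That is about as close as the pictures can tell.
- **Other gauges:** the red and brass gauges look unchanged from the first picture, with only image noise between the two.
- **One mistake:** after letting go I moved 20 mm down instead of up. The open fingers passed outside the block with a measured force of about 2 N, and later pictures show nothing disturbed.

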